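# Free the caddy wedged crooked in its crate

### The arm

A 7-joint arm with a two-finger parallel gripper is mounted at the origin on the work surface. World frame = base frame: x ahead of the robot, y to its left, z up, the work surface at z = 0. Lengths are in m, angles in degrees, forces in N, time in s.
With the tool pointing down it reaches from about 0.425 to 1.025 m from the base axis. Payload 3.6 kg.
Tool frame: the origin (TCP) lies midway between the tips of the shut fingers; the grasp point (between the pads) lies robot.grip_point_offset behind it (robot.grip_point_offset is the distance from the TCP to the grasp point, in m); y points along the fingers, z is the direction in which the jaws open and shut, and the axes are right-handed (so a half turn about y gives the same grasp; the last joint's range is limited). The gripper opens to 85 mm and grips with 20 to 120 N. Pads are 22 mm wide; open, the fingers measure 114 mm over their backs; the gripper's body (76 mm by 85 mm) begins 54 mm behind the grasp point. The pads swing forward as they close: fully open they stand 13 mm farther back than shut.
Start: joints at [-78.123, 33.873, 2.773, 92.16, -1.908, 54.013, -1.931], TCP at [0.215, 0.692, 0.231] pointing down, gripper open.
Joint ranges: [-153.93, 153.93], [-27.13, 128.08], [-72.61, 78.16], [10.71, 143.7], [-87.88, 267.88], [4.46, 118.87], [-176.78, 176.78]. Speed limits (degrees/s): [147.25, 147.25, 180, 180, 180, 180, 180].

### API

Orientations are given as [roll, pitch, yaw] about the fixed x, y, z axes, in that order (R = Rz(yaw) Ry(pitch) Rx(roll)).
In Python, from rig import robot gives the robot as it stands.
- The arm moves only by the tool play_rows, never from a script. Its argument "series" is a list of rows, each a list of 6 numbers: the shift along the tool's x, y, z in cm, then the turn, a rotation vector about the tool's x, y, z in degrees. A call has 1 to 12 rows; each row shifts and turns the commanded pose from where the row before left it, along the tool's axes as they then stand; what a row does not reach is not made up. A row lasts 1/12 s, in which the tool goes at most 41.7 mm and 7.16 degrees, less where a joint would pass 70% of its speed; a pose out of reach is approached as far as the arm can. A call is refused whole if a number of a shift passes 4.17 or a number of a turn 7.16, either way. A call with a gripper value outside its range is refused whole. "fingers" is the closure in counts, from 0 (fully open) to 255 (shut), set as the call begins (left out, the last holds). The fingers move at their own pace and stop on an object; "newtons" is the grip in N (left out, the last holds). Time passes only in rows, so rows that do not move let the fingers close. It gives the time, the measured TCP pose, the force and the opening at its end, in the units of the state.
- robot.read_state(): the state, without advancing time (a new reading comes with each control period).
- robot.grab_frame(name): name is "scene" or "top" or "wrist"; returns a dict with "image" (384x512x3 uint8, blue, green, red), "mtx" (3x3 intrinsics, pixels), "eye" and "rotation" of the camera in the world. Camera axes: x right, y up, looking along -z (the intrinsics and any distortion apply to the point x, -y, -z); pixel columns grow to the right and rows downward; lengths in m; the calibration is good to about 2 mm. A picture is of the moment at which its call begins. There is no depth.
- robot.job_done(): hands the job in, once; it reports no verdict.
The state is a dict: "time_s": time; "qpos": joint angles; "dq": joint speeds; "effort": joint torques, N m; "position": TCP position; "orientation": TCP orientation; "force": force on the tool from outside, world axes, zero at the start; "torque": the same for the moment, N m; "finger_gap": finger opening in m.
Only numpy, scipy, OpenCV 4.12 (cv2) and the standard library are available. Lean on these libraries where they do the work, as an engineer would, in place of code of your own. Each camera call takes 0.05 s, during which the arm holds its last target.

### The job

A white brick caddy has dropped crooked into the tall-backed wooden crate: one end sits up on the crate's inner step and its corner catches under the inner batten if it is pulled straight up. Turn it level while it is still inside the crate so that its corners come free, lift it out level, and set it down upright in the middle of the plywood board. Leave the other caddy standing in its low crate, and do not drop the caddy or tip it so far that its bricks would spill.

Things in the scene. Friction and masses are not known exactly. Their poses are not given: they have to be found in the camera images.
- caddy: Wedged caddy: white plastic box 125 x 90 x 95 mm tall (x, y, z) with cream bricks fixed in it, 0.3-0.5 kg. Wooden grip bar along x over its middle: 80 long, 12 thick (y), 127-155 mm above the underside, on two posts; nothing else above the rim. Origin: centre of underside, z its own up. Starts square in the crate, tilted 22 deg about y, +x end high; span along crate x then 152 mm.
- crate: Tall-backed wooden crate, fixed. Origin: centre of underside, z up (mm): inside x -78.5..78.5, y -57.5..57.5, floor z 8, walls 10 thick. -x wall (at caddy's low end) 130 high, y walls 98, +x wall 106. At the +x end a step (x over 36.5, up to z 40) and above it a batten jutting in (x 62.5..78.5, z 86..106): the caddy must rise level through the 141 mm gap x -78.5..62.5, or it catches.
- board: Plain square plywood board lying flat on the table, fixed, 200 by 200 by 12 mm. Origin: centre of its underside, so its top is at z = 12 mm.
- spare_caddy: A second caddy of the same make and size, standing level in a low open wooden crate (177 by 135 mm, 55 mm high, floor 10 mm), its grip bar up to 165 mm above the table. Not to be disturbed. Origin: centre of its underside.
Not all that is in view belongs to the job. What is shaped like the caddy but red is not meant.

How it is judged:
By the outcome, as a careful person would: the job done as asked, in the order asked, and still so for the second after the job is handed in, with the robot touching nothing.
It also fails if it takes over 45 s, if anything falls off the work surface, if the arm or the gripper's body presses on something with over 40 N, if the wrist force passes 120 N, or if a joint passes its speed limit or range.

## Working session

There is one attempt and no reset: what is moved stays moved. The work goes in short steps, Python scripts to look and compute and a tool call to move; the robot and the scene stay as the last step left them, time stands still between calls to the robot, and variables do not carry over. Pictures are saved under pics/ and viewed, and the job is handed in when it is done.

Besides the shell and the picture viewer there is one more tool, called after "Emit:" by a JSON object that holds its "name" and its "arguments". play_rows: Moves the arm, as the interface text tells. Its arguments: {"type":"object","properties":{"series":{"type":"array","items":{"type":"array","items":{"type":"number"}}},"fingers":{"type":"number"},"newtons":{"type":"number"}},"required":["series"]}

```bash
ls; mkdir -p pics; python3 - <<'E'
from rig import robot
import cv2
s=robot.read_state(); print({k:s[k] for k in s}); print(robot.grip_point_offset)
for n in ["scene","top","wrist"]:
    f=robot.grab_frame(n); cv2.imwrite(f"pics/{n}0.png",f["image"]); print(n,f["mtx"],f["eye"],f["rotation"],[k for k in f])
E
```

```text
pics
{'time_s': 0.0, 'qpos': array([-78.1243598 ,  33.92430905,   2.7685074 ,  92.23844981,
        -1.90556334,  54.01202492,  -1.93157773]), 'dq': array([ 0.02428831,  0.0527241 ,  0.09591128, -0.04006016,  0.01637337,
       -0.00201726,  0.0093187 ]), 'effort': array([ 3.41832838e-04, -5.48699033e+01,  1.54630970e+00, -1.98126179e+01,
        9.37081146e-03,  8.65559763e-03, -9.64405515e-07]), 'position': array([0.21455142, 0.69164305, 0.23014598]), 'orientation': array([-9.01283487e+01, -9.76258495e-03, -1.72284794e+01]), 'force': array([ 0.92058968, -0.26447285, -0.43863059]), 'torque': array([-0.02672636,  0.00634977, -0.03045974]), 'finger_gap': 0.08554656656790548}
0.0187
scene [[484.25422097   0.         258.60350006]
 [  0.         484.25422097 180.33890527]
 [  0.           0.           1.        ]] [ 1.40367633 -0.16234032  1.05211769] [43.10771601  0.8569371  79.12173015] ['image', 'mtx', 'eye', 'rotation']
top [[470.18505407   0.         261.89192954]
 [  0.         470.18505407 191.969648  ]
 [  0.           0.           1.        ]] [0.3694755  0.01306663 1.27840259] [  5.43366529  -0.68262004 -91.41359755] ['image', 'mtx', 'eye', 'rotation']
wrist [[297.3607665    0.         252.71257637]
 [  0.         297.3607665  190.4759346 ]
 [  0.           0.           1.        ]] [0.1370896 0.7156482 0.3736033] [-18.38745237   0.1135193   72.75523903] ['image', 'mtx', 'eye', 'rotation']
```

View pics/scene0.png

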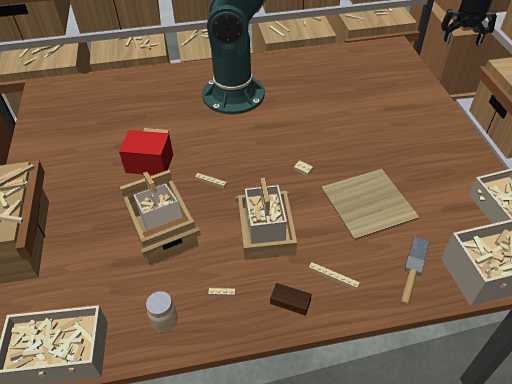

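View pics/top0.png

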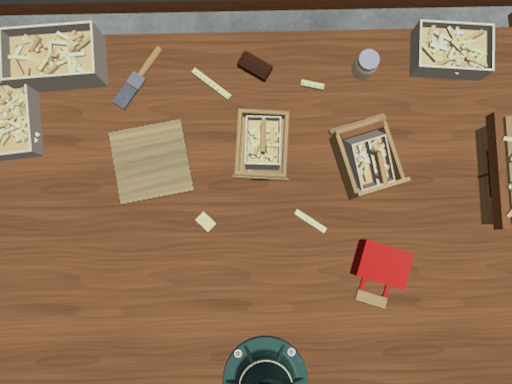

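View pics/wrist0.png

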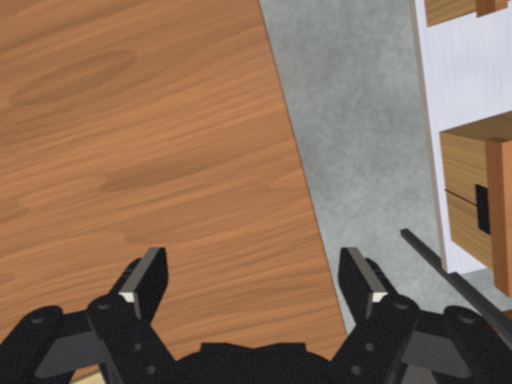

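```bash
python3 - <<'E'
import cv2
a=cv2.imread("pics/top0.png")[100:210,320:420]; cv2.imwrite("pics/topc.png",cv2.resize(a,None,fx=5.4,fy=5.4,interpolation=cv2.INTER_CUBIC))
a=cv2.imread("pics/scene0.png")[160:270,110:210]; cv2.imwrite("pics/scenec.png",cv2.resize(a,None,fx=5.4,fy=5.4,interpolation=cv2.INTER_CUBIC))
E
```

```text
(no output)
```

View pics/topc.png

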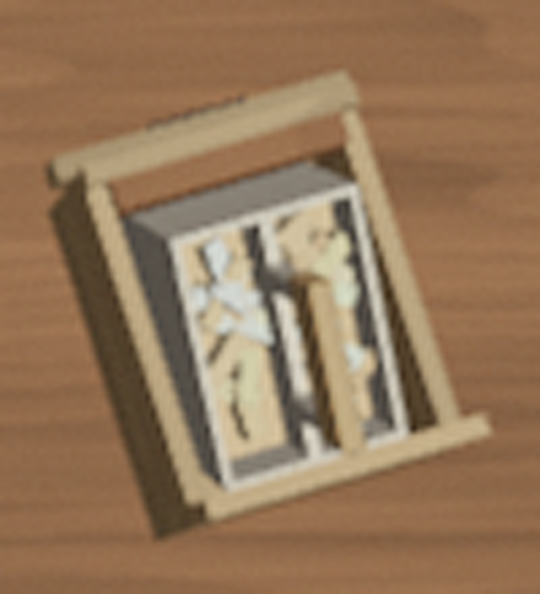

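View pics/scenec.png

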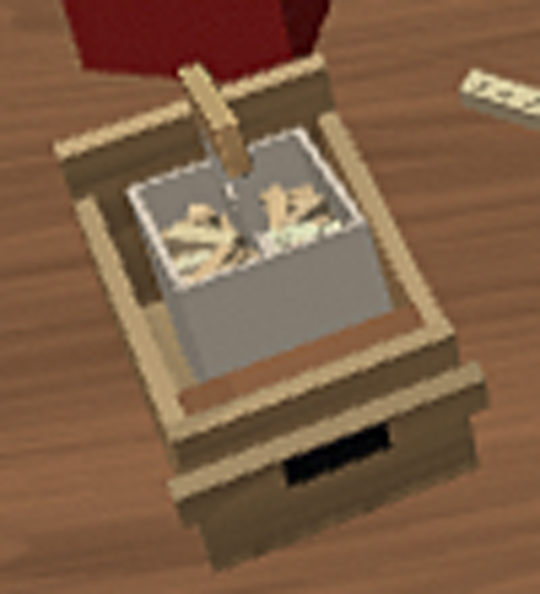

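Candidates for the caddy in the top view are the tall crate at (370,157), the spare in the low crate at (262,145) and the red box at (385,265). I choose the tall crate. The crops show it tilted there, with its far end up (+x, away from the robot) and its bar leaning toward the robot's tall wall. Next I fit the poses.

```bash
cat > h.py <<'E'
import numpy as np, cv2
from scipy.spatial.transform import Rotation as R
from scipy.optimize import least_squares
CAM={"scene":([[484.25422097,0,258.60350006],[0,484.25422097,180.33890527],[0,0,1]],[1.40367633,-0.16234032,1.05211769],[43.10771601,0.8569371,79.12173015]),
"top":([[470.18505407,0,261.89192954],[0,470.18505407,191.969648],[0,0,1]],[0.3694755,0.01306663,1.27840259],[5.43366529,-0.68262004,-91.41359755])}
def rpy(a): return R.from_euler('xyz',a,degrees=True)
def proj(cam,P):
    K,e,r=cam; P=np.atleast_2d(P)
    c=rpy(r).inv().apply(P-np.array(e)); c=c*[1,-1,-1]
    u=c@np.array(K).T; return u[:,:2]/u[:,2:]
def ray(cam,uv,z):
    K,e,r=cam; d=np.linalg.inv(np.array(K))@[uv[0],uv[1],1]; d=rpy(r).apply(d*[1,-1,-1])
    e=np.array(e); return e+d*(z-e[2])/d[2]
def frcam(f): return (f["mtx"],f["eye"],f["rotation"])
def box(x0,x1,y0,y1,z0,z1):
    v=np.array([[x,y,z] for x in(x0,x1) for y in(y0,y1) for z in(z0,z1)],float)/1000
    return [(v[i],v[j]) for i in range(8) for j in range(i+1,8) if (i^j) in(1,2,4)]
CADDY=box(-62.5,62.5,-45,45,0,95)+box(-40,40,-6,6,127,155)
CRATE=box(-88.5,-78.5,-67.5,67.5,0,130)+box(78.5,88.5,-67.5,67.5,0,106)+box(-78.5,78.5,57.5,67.5,0,98)+box(-78.5,78.5,-67.5,-57.5,0,98)+box(62.5,78.5,-57.5,57.5,86,106)
BOARD=box(-100,100,-100,100,0,12)
def draw(img,cam,segs,T,col,s=1,off=(0,0)):
    p,rot=T
    for a,b in segs:
        uv=(proj(cam,rot.apply([a,b])+p)-off)*s
        cv2.line(img,tuple(int(v) for v in uv[0]),tuple(int(v) for v in uv[1]),col,1,cv2.LINE_AA)
E
python3 - <<'E'
from h import *
f=lambda L,o:np.array(L)/5.4+o
S=f([(370,218),(183,290),(297,130),(130,188)],(110,160)); T=f([(170,235),(355,183),(232,487),(410,435)],(320,100))
m=np.array([(62.5,45,95),(62.5,-45,95),(-62.5,45,95),(-62.5,-45,95)])/1000
def pose(x): return x[:3],R.from_euler('ZYX',[x[3],x[4],x[5]],degrees=True)
def res(x):
    p,r=pose(x); P=r.apply(m)+p
    return np.r_[(proj(CAM["scene"],P)-S).ravel(),(proj(CAM["top"],P)-T).ravel()]
s=least_squares(res,[.65,-.27,.03,15,-22,0]); print(s.x.round(4)); print(res(s.x).round(1))
yaw=s.x[3]; 
# caddy origin in crate frame approx (16.5,0,31.4)
rz=R.from_euler('z',yaw,degrees=True)
c=s.x[:3]-rz.apply([.0165,0,.0314]); c[2]=0; print("crate",c,yaw)
for n,o in(("scene",(110,160)),("top",(320,100))):
    im=cv2.imread(f"pics/{n}0.png")[o[1]:o[1]+110,o[0]:o[0]+100]; im=cv2.resize(im,None,fx=5.4,fy=5.4,interpolation=cv2.INTER_CUBIC)
    draw(im,CAM[n],CADDY,pose(s.x),(255,0,0),5.4,o); draw(im,CAM[n],CRATE,(c,rz),(0,200,0),5.4,o)
    cv2.imwrite(f"pics/ov_{n}.png",im)
# board corners top view
im=cv2.imread("pics/top0.png")[110:215,100:205]; cv2.imwrite("pics/bd.png",cv2.resize(im,None,fx=5,fy=5,interpolation=cv2.INTER_CUBIC))
E
```

```text
[  0.5823  -0.2751   0.0292  16.4237 -22.3327  -0.5897]
[-0.7  0.3 -0.9 -0.2 -0.  -0.5 -1.4  0.2 -0.7  0.7 -0.4 -0.6 -1.2  0.4
 -0.7 -0.6]
crate [ 0.56649123 -0.27975662  0.        ] 16.423749997546782
```

View pics/ov_scene.png

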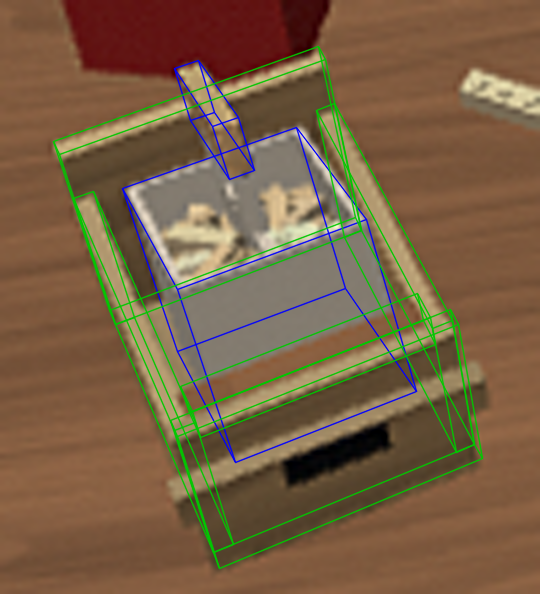

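View pics/ov_top.png

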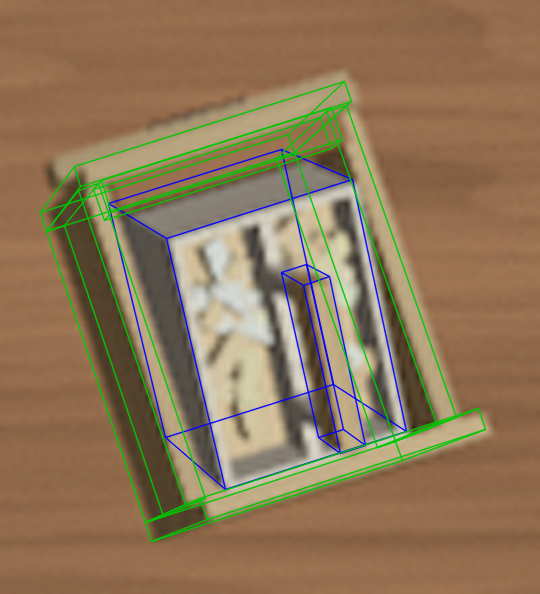

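View pics/bd.png

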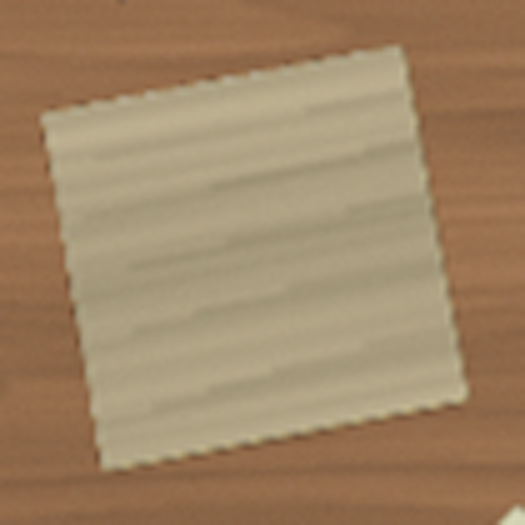

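```bash
cat > pose.py <<'E'
from h import *
cp=np.array([0.5823,-0.2751,0.0292]); cr=R.from_euler('ZYX',[16.42,-22,0],degrees=True)
def tool_for(cp,cr,flip=True,dz=0,gx=0):
    # TCP pose gripping bar: tool y=-caddy z; tool z=caddy y (flip -> -y)
    s=-1 if flip else 1
    M=np.array([[s,0,0],[0,0,s],[0,-1,0]],float).T  # columns set below
    X=np.array([s,0,0]);Y=np.array([0,0,-1]);Z=np.array([0,s,0])
    M=np.stack([X,Y,Z],1)
    rot=cr*R.from_matrix(M)
    return cp+cr.apply([gx,0,.141-.0187+dz]),rot
def delta(st,p,rot):
    r0=rpy(st["orientation"]); 
    return r0.inv().apply(p-np.array(st["position"]))*100,(r0.inv()*rot).as_rotvec(degrees=True)
E
python3 - <<'E'
from pose import *
b=np.array([(42,115),(400,47),(467,400),(104,470)])/5+[100,110]
P=np.array([ray(CAM["top"],u,.012) for u in b]); print(P.round(4)); c=P.mean(0);print("board",c,[np.linalg.norm(P[i]-P[i-1]).round(4) for i in range(4)])
d=P[0]-P[3]; print("yaw",np.degrees(np.arctan2(d[1],d[0])))
print(np.linalg.det(tool_for(cp,cr)[1].as_matrix()))
for dz in(0,.1):
  for fl in(0,1):
    p,r=tool_for(cp,cr,fl,dz); print(fl,dz,p.round(4),r.as_euler('xyz',degrees=True).round(2),np.hypot(*p[:2]))
from rig import robot
st=robot.read_state()
# spare
print("spare approx", ray(CAM["top"],(263,133),.165))
E
```

```text
[[0.6609 0.4096 0.012 ]
 [0.6945 0.2144 0.012 ]
 [0.4992 0.1799 0.012 ]
 [0.466  0.3752 0.012 ]]
board [0.58016144 0.29479455 0.012     ] [np.float64(0.198), np.float64(0.198), np.float64(0.1983), np.float64(0.1981)]
yaw 10.007907788801825
1.0000000000000002
0 0 [ 0.5384 -0.2881  0.1426] [-90.   -22.    16.42] 0.6105721486280495
1 0 [ 0.5384 -0.2881  0.1426] [ -90.     22.   -163.58] 0.6105721486280495
0 0.1 [ 0.5024 -0.2986  0.2353] [-90.   -22.    16.42] 0.5844766367173418
1 0.1 [ 0.5024 -0.2986  0.2353] [ -90.     22.   -163.58] 0.5844766367173418
spare approx [ 0.61754453 -0.00899352  0.165     ]
```

```bash
cat > plan.py <<'E'
from pose import *
def plan(p0,r0,wps,ds=.035,da=6.):
    """wps: list of (p,R); straight segments; prints rounded rows w/ feedback"""
    p=np.array(p0,float); r=r0; rows=[]
    a,ra=p,r
    for q,rq in wps:
        q=np.array(q); L=np.linalg.norm(q-a); A=np.degrees((ra.inv()*rq).magnitude())
        n=max(1,int(np.ceil(max(L/ds,A/da)-1e-6)))
        rv=(ra.inv()*rq).as_rotvec()
        for i in range(1,n+1):
            t=a+(q-a)*i/n; rt=ra*R.from_rotvec(rv*i/n)
            s=np.round(r.inv().apply(t-p)*100,2); w=np.round((r.inv()*rt).as_rotvec(degrees=True),1)
            rows.append([*(s+0.).tolist(),*(w+0.).tolist()]); p=p+r.apply(s/100); r=r*R.from_rotvec(w,degrees=True)
        a,ra=q,rq
    print(len(rows)); 
    for i in range(0,len(rows),12): print(str(rows[i:i+12]).replace(" ",""))
    print("end",p.round(4),r.as_euler('xyz',degrees=True).round(2))
E
python3 - <<'E'
from plan import *
from rig import robot
st=robot.read_state(); p0=[.2146,.6917,.230]; r0=rpy([-90,0,-17.2])
pe,re=tool_for(cp,cr,True,.10)
N=12; w=[]
a0=72.8; a1=np.degrees(np.arctan2(pe[1],pe[0]))
for i in range(1,N+1):
    t=i/N; a=np.radians(a0+(a1-a0)*t); rad=.724+( np.hypot(*pe[:2])-.724)*t
    z=min(.34,.23+.11*3*t); 
    yaw=-17.2+(-163.58+17.2)*t
    w.append(([rad*np.cos(a),rad*np.sin(a),z],rpy([-90,0,yaw])))
w.append((pe+[0,0,.08],re))
plan(p0,r0,w,.04,6.5)
E
```

```text
40
[[3.55,-0.92,-0.66,0.0,4.1,0.0],[3.58,-0.91,-0.41,0.0,4.0,0.0],[3.61,-0.92,-0.16,0.0,4.1,0.0],[3.53,-0.92,-0.43,0.0,4.1,0.0],[3.56,-0.91,-0.18,0.0,4.0,0.0],[3.57,-0.92,0.07,0.0,4.1,0.0],[3.5,-0.92,-0.21,0.0,4.1,0.0],[3.5,-0.91,0.03,0.0,4.0,0.0],[3.5,-0.92,0.29,0.0,4.1,0.0],[3.45,-0.92,-0.01,0.0,4.1,0.0],[3.44,-0.91,0.25,0.0,4.0,0.0],[3.41,-0.92,0.48,0.0,4.1,0.0]]
[[3.38,0.0,0.2,0.0,4.1,0.0],[3.36,0.0,0.45,0.0,4.0,0.0],[3.33,0.0,0.68,0.0,4.1,0.0],[3.3,0.0,0.4,0.0,4.1,0.0],[3.28,0.0,0.63,0.0,4.0,0.0],[3.21,0.0,0.86,0.0,4.1,0.0],[3.23,0.0,0.59,0.0,4.1,0.0],[3.17,0.0,0.82,0.0,4.0,0.0],[3.1,0.0,1.03,0.0,4.1,0.0],[3.13,0.0,0.77,0.0,4.1,0.0],[3.06,0.0,0.99,0.0,4.0,0.0],[2.98,0.0,1.2,0.0,4.1,0.0]]
[[3.02,0.0,0.93,0.0,4.1,0.0],[2.94,0.0,1.15,0.0,4.0,0.0],[2.85,0.0,1.36,0.0,4.1,0.0],[2.91,0.0,1.09,0.0,4.1,0.0],[2.81,0.0,1.3,0.0,4.0,0.0],[2.72,0.0,1.49,0.0,4.1,0.0],[2.78,0.0,1.25,0.0,4.0,0.0],[2.68,0.0,1.43,0.0,4.1,0.0],[2.57,0.0,1.62,0.0,4.1,0.0],[2.65,0.0,1.38,0.0,4.0,0.0],[2.54,0.0,1.56,0.0,4.1,0.0],[2.43,0.0,1.74,0.0,4.1,0.0]]
[[0.0,0.62,0.0,0.0,0.0,5.5],[0.06,0.61,0.0,0.0,0.0,5.5],[0.12,0.61,0.0,0.0,0.0,5.5],[0.17,0.59,0.0,0.0,0.0,5.5]]
end [ 0.5024 -0.2986  0.3153] [ -90.    22.  -163.6]
```

Emit:
{"name": "play_rows", "arguments": {"series": [[3.5,-0.9,-0.5,0,4,0],[3.6,-0.9,-0.4,0,4,0],[3.6,-0.9,-0.2,0,4,0],[3.5,-0.9,-0.4,0,4,0],[3.5,-0.9,-0.2,0,4,0],[3.5,-0.9,0.1,0,4,0],[3.5,-0.9,-0.2,0,4,0],[3.5,-0.9,0,0,4,0],[3.5,-0.9,0.3,0,4,0],[3.5,-0.9,0,0,4,0],[3.4,-0.9,0.2,0,4,0],[3.4,-0.9,0.5,0,4,0]], "fingers": 100, "newtons": 80}}

```text
time_s: 1.15
position: [0.5329, 0.423, 0.3394]
orientation: [-90.0, -0.0, -65.4]
force: [0.5, 0.6, 0.2]
finger_gap: 0.0519
```

Emit:
{"name": "play_rows", "arguments": {"series": [[3.4,0,0.2,0,4,0],[3.4,0,0.4,0,4,0],[3.3,0,0.7,0,4,0],[3.3,0,0.4,0,4,0],[3.3,0,0.6,0,4,0],[3.2,0,0.9,0,4,0],[3.2,0,0.6,0,4,0],[3.2,0,0.8,0,4,0],[3.1,0,1,0,4,0],[3.1,0,0.8,0,4,0],[3.1,0,1,0,4,0],[3,0,1.2,0,4,0]]}}

```text
time_s: 2.15
position: [0.6372, 0.0459, 0.339]
orientation: [-90.0, -0.0, -113.4]
force: [0.2, 0.6, -0.4]
finger_gap: 0.0521
```

```bash
python3 - <<'E'
from plan import *
p0=np.array([.6372,.0459,.339]); r0=rpy([-90,0,-113.4])
pe,re=tool_for(cp,cr,True,.08)
plan(p0,r0,[([.60,-.13,.339],rpy([-90,0,-138])),([pe[0],pe[1],.339],rpy([-90,0,-163.6])),(pe+[0,0,.04],re)],.035,6.5)
E
```

```text
16
[[2.94,0.0,0.6,0.0,4.1,0.0],[2.88,0.0,0.8,0.0,4.1,0.0],[2.83,0.0,1.01,0.0,4.1,0.0],[2.74,0.0,1.2,0.0,4.1,0.0],[2.65,0.0,1.4,0.0,4.1,0.0],[2.54,0.0,1.59,0.0,4.1,0.0],[2.98,0.0,1.05,0.0,4.3,0.0],[2.89,0.0,1.28,0.0,4.2,0.0],[2.78,0.0,1.48,0.0,4.3,0.0],[2.67,0.0,1.69,0.0,4.3,0.0],[2.54,0.0,1.88,0.0,4.2,0.0],[2.39,0.0,2.07,0.0,4.3,0.0]]
[[0.0,2.06,0.0,0.0,0.0,5.5],[0.19,2.04,0.0,0.0,0.0,5.5],[0.4,2.02,0.0,0.0,0.0,5.5],[0.58,1.97,0.0,0.0,0.0,5.5]]
end [ 0.5096 -0.2966  0.2568] [ -90.    22.  -163.6]
```

Emit:
{"name": "play_rows", "arguments": {"series": [[2.9,0,0.6,0,4.1,0],[2.9,0,0.8,0,4.1,0],[2.8,0,1,0,4.1,0],[2.7,0,1.2,0,4.1,0],[2.7,0,1.4,0,4.1,0],[2.6,0,1.6,0,4.1,0],[3,0,1,0,4.3,0],[2.9,0,1.3,0,4.2,0],[2.8,0,1.5,0,4.3,0],[2.7,0,1.7,0,4.3,0],[2.5,0,1.9,0,4.2,0],[2.4,0,2.1,0,4.3,0]]}}

```text
time_s: 3.15
position: [0.509, -0.2971, 0.3391]
orientation: [-90.1, 0.0, -163.7]
force: [0.5, -0.4, -0.8]
finger_gap: 0.0516
```

Emit:
{"name": "play_rows", "arguments": {"series": [[0,1,0,0,0,5.5],[0.2,1,0,0,0,5.5],[0.4,1,0,0,0,5.5],[0.6,1,0,0,0,5.5],[0,0,0,0,0,0]]}}

```text
time_s: 3.57
position: [0.497, -0.2994, 0.2942]
orientation: [-90.4, 21.9, -164.2]
force: [-1.1, -0.6, -0.6]
finger_gap: 0.0522
```

```bash
python3 - <<'E'
from plan import *
from rig import robot
f=robot.grab_frame("wrist"); st=robot.read_state(); print(st["position"],st["orientation"],st["qpos"].round(1),f["eye"],f["rotation"])
c=frcam(f); im=f["image"].copy(); cv2.imwrite("pics/w1raw.png",im); np.save("w1cam.npy",np.array([c],dtype=object),allow_pickle=True)
draw(im,c,CADDY,(cp,cr),(255,0,0))
rz=R.from_euler('z',16.42,degrees=True); draw(im,c,CRATE,(np.array([.5665,-.2798,0]),rz),(0,200,0))
cv2.imwrite("pics/w1.png",im)
E
```

```text
[ 0.49983009 -0.29895975  0.29568084] [ -90.31124579   21.8428097  -164.00137226] [  5.5  18.4  38.1 118.  -45.   44.3  -0.7] [ 0.51791167 -0.29471697  0.45745272] [  3.57477917   0.33550324 -74.05839004]Traceback (most recent call last):
  File "<stdin>", line 4, in <module>
ValueError: could not broadcast input array from shape (3,3) into shape (3,)
```

View pics/w1raw.png

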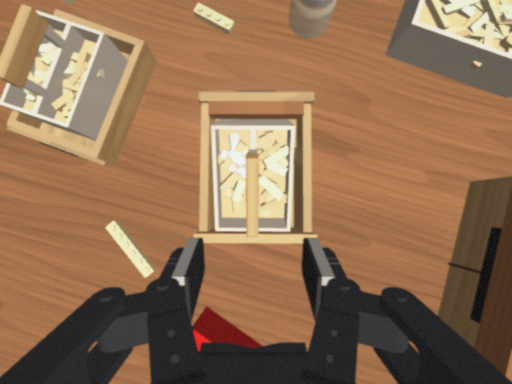

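```bash
python3 - <<'E'
from plan import *
c=([[297.36,0,252.71],[0,297.36,190.476],[0,0,1]],[ 0.51791167,-0.29471697,0.45745272],[3.57477917,0.33550324,-74.05839004])
im=cv2.imread("pics/w1raw.png")
o=(180,80);s=4.5
im=cv2.resize(im[80:255,180:340],None,fx=s,fy=s,interpolation=cv2.INTER_CUBIC)
cv2.imwrite("pics/w1c.png",im)
draw(im,c,CADDY,(cp,cr),(255,0,0),s,o)
rz=R.from_euler('z',16.42,degrees=True); draw(im,c,CRATE,(np.array([.5665,-.2798,0]),rz),(0,200,0),s,o)
cv2.imwrite("pics/w1.png",cv2.resize(im,(640,700)))
E
```

```text
(no output)
```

View pics/w1.png

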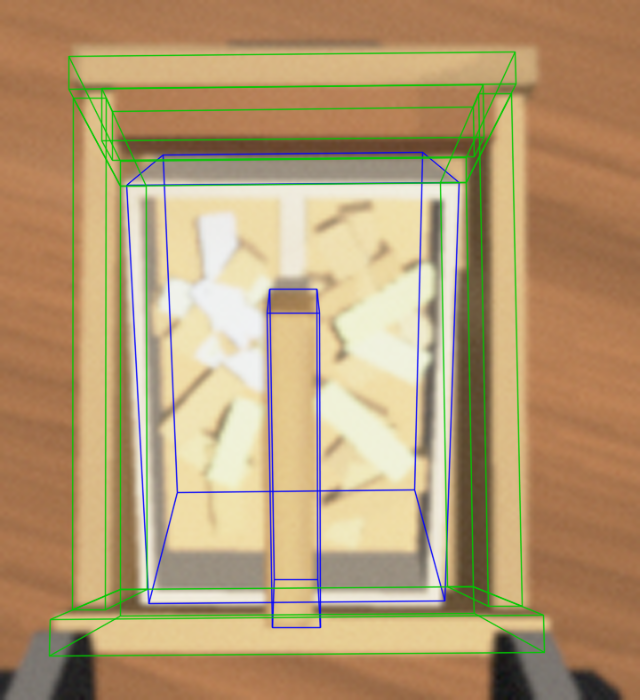

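View pics/w1c.png

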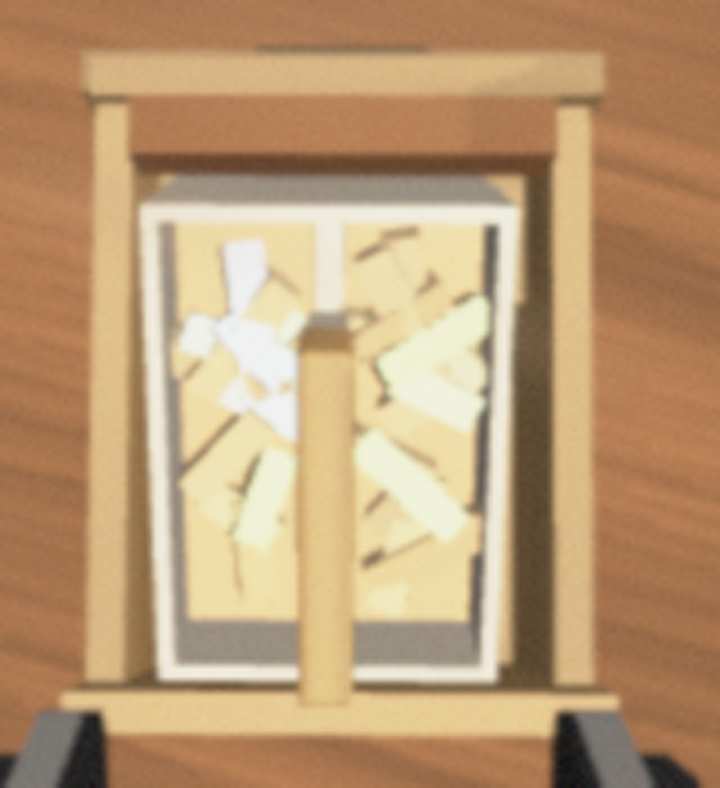

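```bash
python3 - <<'E'
from plan import *
from rig import robot
st=robot.read_state(); print(st["position"],st["orientation"])
pe,re=tool_for(cp,cr,True,.0)
plan(st["position"],rpy(st["orientation"]),[tool_for(cp,cr,True,.06),(pe,re)],.022,6)
E
```

```text
[ 0.49983009 -0.29895975  0.29568084] [ -90.31124579   21.8428097  -164.00137226]
8
[[0.4,1.94,0.02,0.0,-0.1,0.0],[0.4,1.94,0.01,0.1,-0.1,0.1],[0.4,1.94,0.01,0.0,0.0,0.0],[0.4,1.94,0.02,0.0,-0.1,0.0],[0.41,1.94,0.01,0.1,-0.1,0.1],[0.0,2.0,-0.01,0.0,0.0,0.0],[0.0,2.0,0.0,0.0,0.0,0.0],[0.0,2.0,0.0,0.0,0.0,0.0]]
end [ 0.5384 -0.288   0.1426] [ -89.95   22.04 -163.57]
```

Emit:
{"name": "play_rows", "arguments": {"series": [[0.4,1.9,0,0,-0.1,0],[0.4,1.9,0,0,-0.1,0],[0.4,2,0,0,-0.1,0],[0.4,2,0,0,0,0],[0.4,1.9,0,0,0,0],[0,1.5,0,0,0,0],[0,1.5,0,0,0,0],[0,1,0,0,0,0],[0,0,0,0,0,0],[0,0,0,0,0,0]]}}

```text
time_s: 4.45
position: [0.5376, -0.2878, 0.1627]
orientation: [-89.9, 22.0, -163.0]
force: [0.0, -0.4, 0.0]
finger_gap: 0.0521
```

```bash
python3 - <<'E'
from plan import *
from rig import robot
f=robot.grab_frame("wrist"); g=robot.grab_frame("scene"); st=robot.read_state(); print(st["position"],st["orientation"],st["force"],st["qpos"].round(1))
pe,re=tool_for(cp,cr,True,.0); print(delta(st,pe,re))
im=f["image"].copy(); im=cv2.resize(im,(640,480))
cv2.imwrite("pics/w2.png",im)
cv2.imwrite("pics/s2.png",cv2.resize(g["image"][110:280,90:260],None,fx=3.5,fy=3.5,interpolation=cv2.INTER_CUBIC))
E
```

```text
[ 0.53712809 -0.28879663  0.16366069] [ -89.8072584    22.03756587 -163.03041089] [-0.2617252   0.23759006  0.31150252] [ 13.   30.2  26.3 121.7 -64.9  33.3  18.2]
(array([ 0.66155   ,  2.00473614, -0.04231145]), array([ 0.01330642,  0.50943846, -0.03842249]))
```

View pics/w2.png

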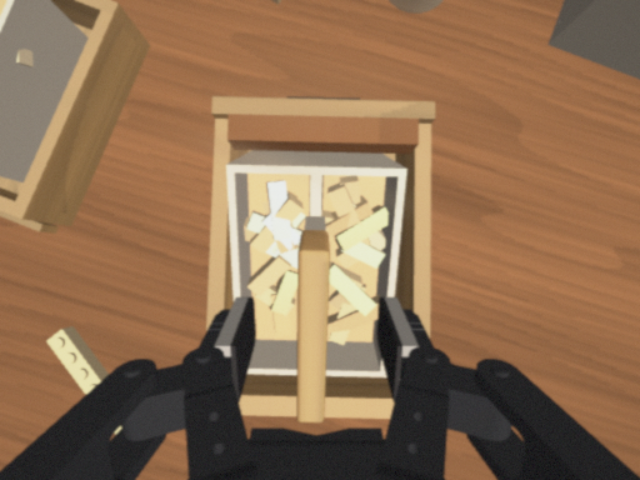

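View pics/s2.png

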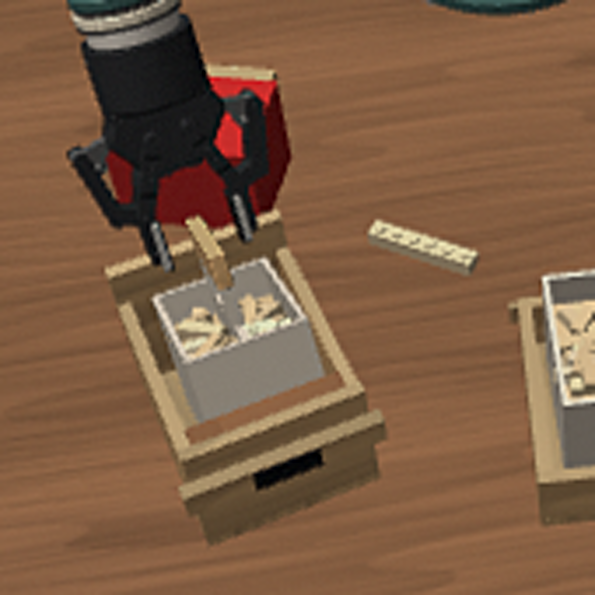

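Emit:
{"name": "play_rows", "arguments": {"series": [[0.3,0.5,0,0,0.2,0],[0.3,0.5,0,0,0.2,0],[0,0.5,0,0,0,0],[0,0.5,0,0,0,0],[0,0,0,0,0,0]]}}

```text
time_s: 4.97
position: [0.538, -0.2876, 0.1409]
orientation: [-90.1, 22.0, -163.6]
force: [0.6, 0.3, -0.2]
finger_gap: 0.0519
```

```bash
python3 - <<'E'
from plan import *
from rig import robot
f=robot.grab_frame("wrist"); st=robot.read_state(); print(st["position"],st["orientation"],st["force"],st["torque"],st["time_s"])
pe,re=tool_for(cp,cr,True,.0); print(delta(st,pe,re))
im=f["image"].copy(); im=cv2.resize(im,(640,480))
cv2.imwrite("pics/w3.png",im)
E
```

```text
[ 0.53799193 -0.28778673  0.14132598] [ -90.10952014   21.9717878  -163.55361046] [-0.44408285 -0.12047693 -0.52121869] [-0.15516723  0.3025359  -0.01602031] 5.0167
(array([-0.07275118, -0.10751243,  0.03536064]), array([0.1193998 , 0.02444341, 0.02823558]))
```

View pics/w3.png

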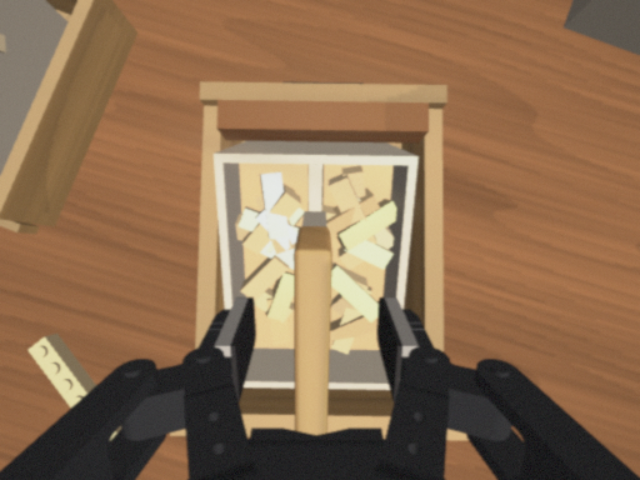

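Emit:
{"name": "play_rows", "arguments": {"series": [[0,0,-0.1,0,0,0],[0,0,0,0,0,0],[0,0,0,0,0,0],[0,0,0,0,0,0],[0,0,0,0,0,0],[0,0,0,0,0,0],[0,0,0,0,0,0],[0,0,0,0,0,0]], "fingers": 255, "newtons": 90}}

```text
time_s: 5.68
position: [0.5377, -0.2874, 0.1422]
orientation: [-90.0, 22.0, -163.5]
force: [-1.7, -0.4, 2.7]
finger_gap: 0.0104
```

```bash
python3 - <<'E'
from plan import *
from rig import robot
f=robot.grab_frame("wrist"); st=robot.read_state(); print(st["position"],st["orientation"],st["force"],st["torque"],st["time_s"],st["finger_gap"])
im=f["image"].copy(); im=cv2.resize(im,(640,480))
cv2.imwrite("pics/w4.png",im)
E
```

```text
[ 0.53771256 -0.28735131  0.14223474] [ -90.02655638   22.01381294 -163.5330758 ] [-1.53467854 -0.50595754  3.05155119] [-0.07912108  0.50634217  0.09388223] 5.7333 0.010819959188618096
```

View pics/w4.png

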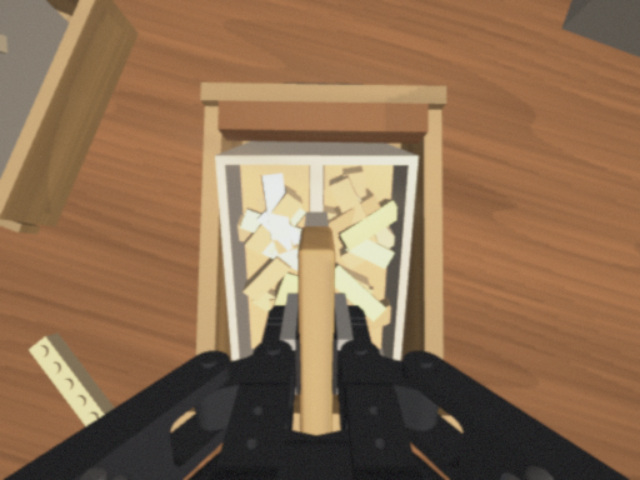

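```bash
cat > lev.py <<'E'
from plan import *
rz=R.from_euler('z',16.42,degrees=True)
def crateTCP(x,z,th,y=0):
    c=np.array([x,y,z])/1000; r=R.from_euler('y',-th,degrees=True)
    p,rot=tool_for(c,r,True); return rz.apply(p),rz*rot
E
python3 - <<'E'
from lev import *
p0,r0=crateTCP(15.1,31.4,22)
print(rz.inv().apply(np.array([.53771,-.28735,.14223])-np.array([.5665,-.2798,0]))*1000, rz.inv().apply(p0)*1000)
plan(p0,r0,[crateTCP(17.5,37,22)],.003,5)
plan(*crateTCP(17.5,37,22),[crateTCP(12.5,40,15),crateTCP(6,43,8),crateTCP(-8,48,0)],.1,2)
E
```

```text
[-29.75001631   0.8961748  142.23      ] [-3.07143864e+01  1.53094498e-15  1.44794585e+02]
3
[[-0.14,-0.14,0.0,0.0,0.0,0.0],[-0.15,-0.15,0.0,0.0,0.0,0.0],[-0.14,-0.14,0.0,0.0,0.0,0.0]]
end [-0.0272 -0.008   0.1504] [ -90.     22.   -163.58]
12
[[-0.28,-0.09,0.0,0.0,0.0,-1.8],[-0.29,-0.11,0.0,0.0,0.0,-1.7],[-0.28,-0.11,0.0,0.0,0.0,-1.8],[-0.27,-0.12,0.0,0.0,0.0,-1.7],[-0.24,-0.09,0.0,0.0,0.0,-1.8],[-0.23,-0.1,0.0,0.0,0.0,-1.7],[-0.23,-0.1,0.0,0.0,0.0,-1.8],[-0.22,-0.12,0.0,0.0,0.0,-1.7],[-0.1,-0.14,0.0,0.0,0.0,-2.0],[-0.09,-0.14,0.0,0.0,0.0,-2.0],[-0.09,-0.15,0.0,0.0,0.0,-2.0],[-0.08,-0.16,0.0,0.0,0.0,-2.0]]
end [-0.0076 -0.0023  0.1703] [ -90.      0.   -163.58]
```

Emit:
{"name": "play_rows", "arguments": {"series": [[-0.1,-0.2,0,0,0,0],[-0.1,-0.2,0,0,0,0],[-0.2,-0.1,0,0,0,0],[0,0,0,0,0,0],[0,0,0,0,0,0]]}}

```text
time_s: 6.15
position: [0.5381, -0.2865, 0.1471]
orientation: [-90.1, 21.9, -163.6]
force: [-2.6, 0.0, -5.0]
finger_gap: 0.0111
```

```bash
python3 - <<'E'
from lev import *
from rig import robot
f=robot.grab_frame("wrist"); st=robot.read_state(); print(st["position"],st["orientation"],st["force"],st["torque"],st["time_s"],st["finger_gap"])
im=f["image"].copy(); im=cv2.resize(im,(640,480))
cv2.imwrite("pics/w5.png",im)
E
```

```text
[ 0.53813111 -0.2864871   0.14716532] [ -90.10164858   21.86236053 -163.57679611] [-2.11308306  0.2573265  -5.30423687] [-0.32742384  1.72484871 -0.00658888] 6.2 0.010996184501011209
```

View pics/w5.png

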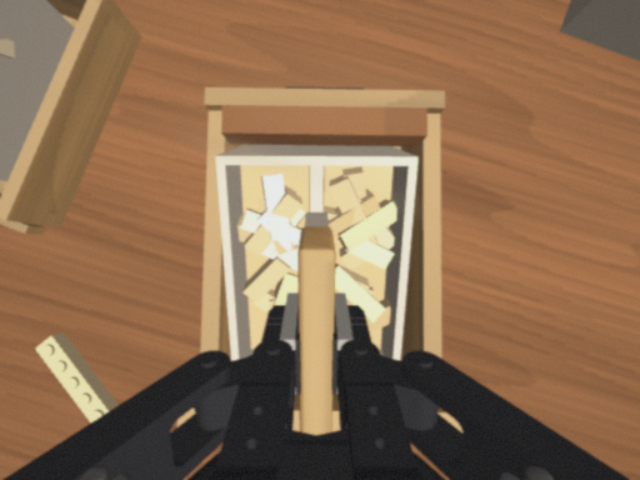

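Emit:
{"name": "play_rows", "arguments": {"series": [[-0.3,-0.1,0,0,0,-1.8],[-0.3,-0.1,0,0,0,-1.7],[-0.3,-0.1,0,0,0,-1.8],[-0.3,-0.1,0,0,0,-1.7],[0,0,0,0,0,0]]}}

```text
time_s: 6.62
position: [0.5483, -0.2841, 0.1555]
orientation: [-90.0, 14.8, -163.5]
force: [-3.5, -3.0, -6.4]
finger_gap: 0.0111
```

```bash
python3 - <<'E'
from lev import *
from rig import robot
st=robot.read_state(); print(st["position"],st["orientation"],st["force"],st["torque"],st["time_s"],st["finger_gap"])
# caddy pose in crate frame from TCP
rt=rpy(st["orientation"]); c=np.array(st["position"])+rt.apply([0,.1223,0]); print(rz.inv().apply(c-np.array([.5665,-.2798,0]))*1000)
E
```

```text
[ 0.54829037 -0.28413752  0.15546728] [ -89.98994696   14.77300238 -163.45826341] [-3.48465426 -2.9764756  -6.38390181] [-0.7779274   1.77346733 -0.22830225] 6.6167 0.011085346525175933
[12.49219857  1.03161545 37.21007443]
```

Emit:
{"name": "play_rows", "arguments": {"series": [[-0.2,-0.1,0,0,0,-1.8],[-0.2,-0.2,0,0,0,-1.7],[-0.2,-0.1,0,0,0,-1.8],[-0.2,-0.2,0,0,0,-1.7],[0,0,0,0,0,0]]}}

```text
time_s: 7.03
position: [0.5561, -0.2814, 0.1634]
orientation: [-90.0, 7.9, -163.4]
force: [-1.5, -1.3, -5.0]
finger_gap: 0.0109
```

```bash
cat >> lev.py <<'E'
def report(name=None):
    from rig import robot
    if name:
        f=robot.grab_frame("wrist"); cv2.imwrite(f"pics/{name}.png",cv2.resize(f["image"],(640,480)))
    st=robot.read_state(); print(st["position"].round(4),st["orientation"].round(2),st["force"].round(2),st["torque"].round(2),st["time_s"],st["finger_gap"].round(4),st["qpos"].round(1))
    rt=rpy(st["orientation"]); c=np.array(st["position"])+rt.apply([0,.1223,0]); print((rz.inv().apply(c-np.array([.5665,-.2798,0]))*1000).round(1))
    return st
E
python3 -c "
from lev import *
report('w6')"
```

```text
Traceback (most recent call last):
  File "lev.py", line 10, in report
    st=robot.read_state(); print(st["position"].round(4),st["orientation"].round(2),st["force"].round(2),st["torque"].round(2),st["time_s"],st["finger_gap"].round(4),st["qpos"].round(1))
                                                                                                                                            ^^^^^^^^^^^^^^^^^^^^^^
AttributeError: 'float' object has no attribute 'round'
```

View pics/w6.png

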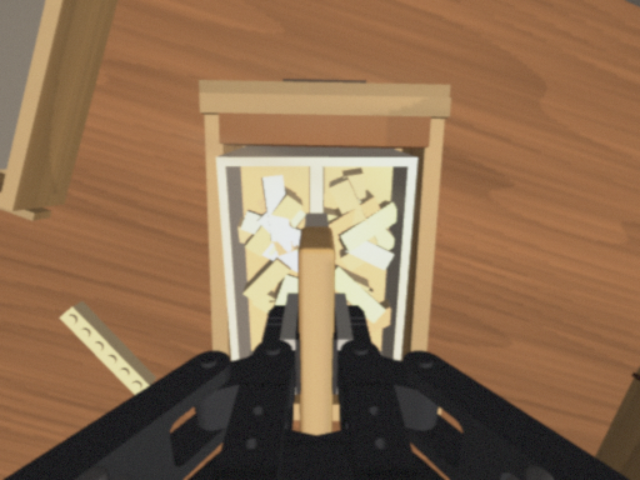

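Emit:
{"name": "play_rows", "arguments": {"series": [[-0.1,-0.2,0.1,0,0,-2],[-0.1,-0.1,0.1,0,0,-2],[-0.1,-0.2,0.1,0,0,-2],[0,-0.2,0,0,0,-1.9],[0,0,0,0,0,0]]}}

```text
time_s: 7.5
position: [0.5614, -0.2826, 0.1706]
orientation: [-90.1, 0.3, -163.3]
force: [1.2, 0.8, -4.0]
finger_gap: 0.0109
```

```bash
sed -i 's/st\["finger_gap"\].round(4)/round(st["finger_gap"],4)/' lev.py
python3 -c "
from lev import *
report('w7')
from rig import robot
g=robot.grab_frame('scene')['image']; cv2.imwrite('pics/s7.png',cv2.resize(g[110:280,90:260],None,fx=3.5,fy=3.5,interpolation=cv2.INTER_CUBIC))
"
```

```text
[ 0.5603 -0.283   0.1705] [ -90.08    0.28 -163.41] [ 0.57  0.34 -4.37] [-0.02 -0.06  0.  ] 7.55 0.0109 [ -7.2  38.9  45.8 109.4 -37.7  47.9 -14.6]
[-6.2 -1.2 48.2]
```

View pics/w7.png

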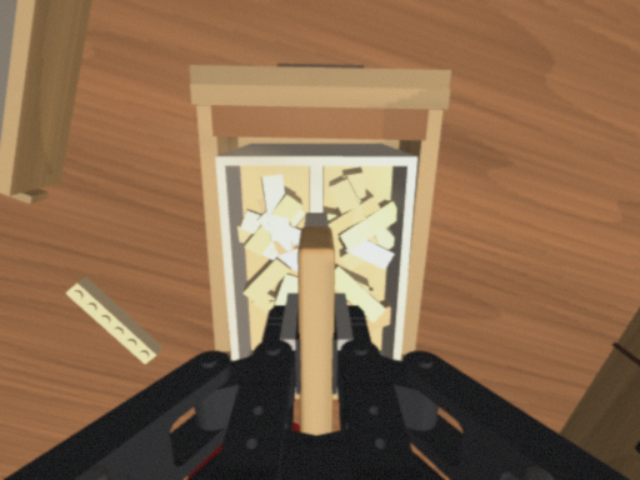

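View pics/s7.png

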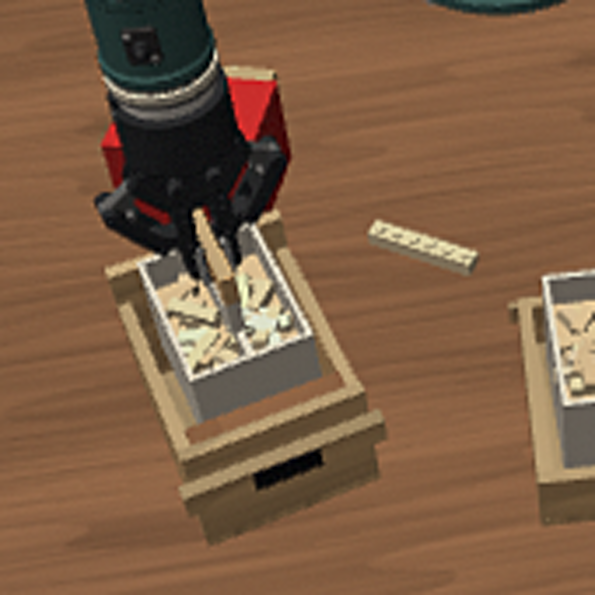

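Emit:
{"name": "play_rows", "arguments": {"series": [[0.1,-0.5,0,0,0,0],[0,-0.7,0,0,0,-0.3],[0,-0.7,0,0,0,0],[0,-0.7,0,0,0,0],[0,-0.7,0,0,0,0],[0,-0.7,0,0,0,0],[0,-0.8,0,0,0,0],[0,-0.8,0,0,0,0]]}}

```text
time_s: 8.27
position: [0.5577, -0.2845, 0.2276]
orientation: [-90.0, -0.2, -163.5]
force: [-0.8, -0.4, -3.2]
finger_gap: 0.0109
```

```bash
python3 -c "
from lev import *
report()
"
```

```text
[ 0.5577 -0.2845  0.2276] [ -90.04   -0.19 -163.53] [-0.77 -0.42 -3.19] [-0.02  0.04  0.01] 8.2667 0.0109 [ -9.9  35.5  49.8 107.  -33.3  53.5 -18.1]
[-10.2  -1.9 105.3]
```

Emit:
{"name": "play_rows", "arguments": {"series": [[-0.1,-0.8,0,0,0,0],[-0.1,-0.8,0,0,0,0],[0,-1,0,0,0,0],[0,-1.2,0,0,0,0],[0,-1.4,0,0,0,0],[0,-1.5,0,0,0,0],[0,-1.5,0,0,0,0],[0,-1.5,0,0,0,0],[0,-1.2,0,0,0,0],[0,-0.6,0,0,0,0],[0,0,0,0,0,0]]}}

```text
time_s: 9.18
position: [0.5607, -0.2848, 0.3438]
orientation: [-89.9, -0.1, -163.5]
force: [0.5, -0.7, -4.3]
finger_gap: 0.0107
```

```bash
python3 -c "
from lev import *
report()
from rig import robot
g=robot.grab_frame('scene')['image']; cv2.imwrite('pics/s8.png',cv2.resize(g[60:280,60:340],None,fx=2.8,fy=2.8,interpolation=cv2.INTER_CUBIC))
"
```

```text
[ 0.5607 -0.2848  0.3438] [-8.9900e+01 -5.0000e-02 -1.6353e+02] [ 0.47 -0.73 -4.28] [-0.04 -0.04  0.02] 9.1833 0.0107 [-14.2  29.3  55.7  99.8 -26.4  65.1 -24. ]
[ -7.1  -3.3 221.5]
```

View pics/s8.png

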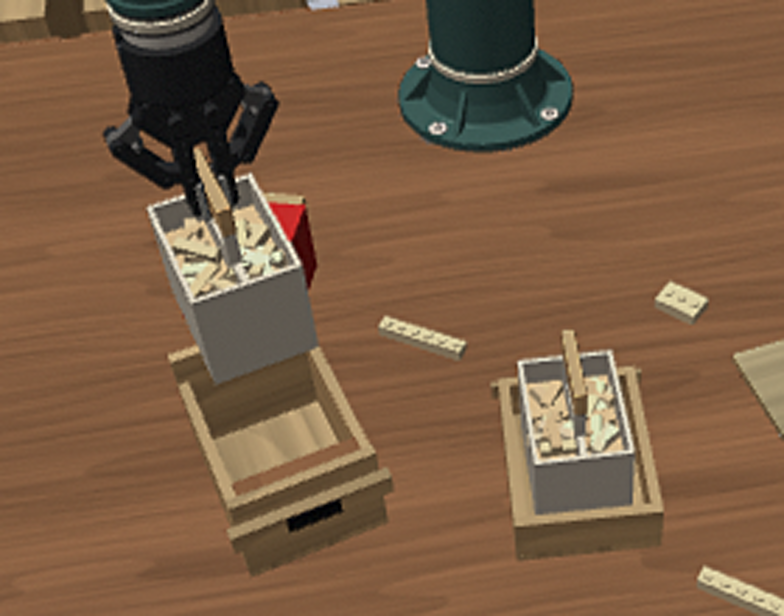

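```bash
python3 - <<'E'
from lev import *
p0=np.array([.5607,-.2848,.3438]); r0=rpy([-90,0,-163.5])
plan(p0,r0,[([.595,0,.344],rpy([-90,0,-166.7])),([.5802,.2948,.344],rpy([-90,0,-170]))],.022,5)
E
```

```text
28
[[-0.81,0.0,-1.88,0.0,0.2,0.0],[-0.81,0.0,-1.88,0.0,0.3,0.0],[-0.79,0.0,-1.89,0.0,0.2,0.0],[-0.79,-0.01,-1.89,0.0,0.2,0.0],[-0.79,0.0,-1.9,0.0,0.2,0.0],[-0.77,0.0,-1.89,0.0,0.3,0.0],[-0.77,0.0,-1.9,0.0,0.2,0.0],[-0.76,0.0,-1.91,0.0,0.2,0.0],[-0.75,0.0,-1.9,0.0,0.3,0.0],[-0.75,0.0,-1.91,0.0,0.2,0.0],[-0.73,-0.01,-1.91,0.0,0.2,0.0],[-0.73,0.0,-1.92,0.0,0.2,0.0]]
[[-0.73,0.0,-1.91,0.0,0.3,0.0],[-0.71,0.0,-1.93,0.0,0.2,0.0],[-0.38,0.0,-2.07,0.0,0.2,0.0],[-0.38,0.0,-2.07,0.0,0.3,0.0],[-0.36,0.0,-2.08,0.0,0.2,0.0],[-0.35,0.0,-2.08,0.0,0.2,0.0],[-0.35,0.0,-2.08,0.0,0.3,0.0],[-0.34,0.0,-2.08,0.0,0.2,0.0],[-0.33,0.0,-2.08,0.0,0.2,0.0],[-0.33,0.0,-2.09,0.0,0.3,0.0],[-0.31,0.0,-2.08,0.0,0.2,0.0],[-0.3,0.0,-2.09,0.0,0.3,0.0]]
[[-0.3,0.0,-2.08,0.0,0.2,0.0],[-0.29,0.0,-2.09,0.0,0.2,0.0],[-0.28,0.0,-2.09,0.0,0.3,0.0],[-0.26,0.0,-2.09,0.0,0.2,0.0]]
end [0.5802 0.2948 0.344 ] [ -90.    0. -170.]
```

Emit:
{"name": "play_rows", "arguments": {"series": [[-0.2,0,-0.5,0,0,0],[-0.4,0,-1,0,0.2,0],[-0.6,0,-1.5,0,0.2,0],[-0.8,0,-1.9,0,0.2,0],[-0.8,0,-1.9,0,0.2,0],[-0.8,0,-1.9,0,0.3,0],[-0.8,0,-1.9,0,0.2,0],[-0.8,0,-1.9,0,0.2,0],[-0.7,0,-1.9,0,0.3,0],[-0.7,0,-1.9,0,0.2,0],[-0.7,0,-1.9,0,0.2,0],[-0.7,0,-1.9,0,0.2,0]]}}

```text
time_s: 10.23
position: [0.5833, -0.0662, 0.3405]
orientation: [-90.1, -0.3, -165.9]
force: [0.6, 0.7, -3.9]
finger_gap: 0.0107
```

```bash
python3 -c "
from lev import *
report()
"
```

```text
[ 0.5833 -0.0662  0.3405] [ -90.11   -0.31 -165.88] [ 0.58  0.68 -3.89] [ 0.01 -0.04  0.01] 10.2333 0.0107 [-39.   27.   59.4 105.  -25.8  63.3 -46. ]
[ 75.8 200.4 218.2]
```

Emit:
{"name": "play_rows", "arguments": {"series": [[-0.5,-0.1,-2,0,0.2,0],[-0.5,0,-2,0,0.3,0],[-0.4,0,-2.1,0,0.2,0],[-0.4,-0.1,-2.1,0,0.3,0],[-0.4,0,-2.1,0,0.2,0],[-0.4,0,-2.1,0,0.2,0],[-0.4,0,-2.1,0,0.3,0],[-0.3,0,-2.1,0,0.2,0],[-0.3,0,-2.1,0,0.2,0],[-0.3,0,-2.1,0,0.3,0],[-0.3,0,-2.1,0,0.2,0],[-0.3,0,-2.1,0,0.3,0]]}}

```text
time_s: 11.23
position: [0.5711, 0.1874, 0.3424]
orientation: [-90.0, -0.3, -168.8]
force: [-0.5, 0.1, -4.1]
finger_gap: 0.0109
```

```bash
python3 -c "
from lev import *
st=report()
plan(st['position'],rpy(st['orientation']),[([.5802,.2948,.344],rpy([-90,0,-170]))],.02,5)
"
```

```text
[0.5711 0.1874 0.3424] [ -90.05   -0.34 -168.78] [-0.5   0.05 -4.13] [-0.03  0.   -0.04] 11.2333 0.0109 [-63.7  29.4  61.8 103.2 -28.4  65.2 -71.2]
[135.8 447.  220.1]
6
[[-0.5,-0.03,-1.73,0.0,0.2,0.1],[-0.49,-0.03,-1.73,0.0,0.2,0.0],[-0.48,-0.02,-1.73,0.0,0.2,0.1],[-0.48,-0.03,-1.73,0.0,0.2,0.0],[-0.48,-0.03,-1.73,0.0,0.2,0.1],[-0.46,-0.02,-1.74,0.0,0.2,0.0]]
end [0.5802 0.2948 0.344 ] [-9.0050e+01 -4.0000e-02 -1.6998e+02]
```

Emit:
{"name": "play_rows", "arguments": {"series": [[-0.5,0,-1.7,0,0.2,0.1],[-0.5,0,-1.7,0,0.2,0],[-0.5,0,-1.7,0,0.2,0.1],[-0.5,0,-1.7,0,0.2,0.1],[-0.5,0,-1.5,0,0.2,0],[-0.3,0.5,-1,0,0.2,0],[0,1,0,0,0,0],[0,1.5,0,0,0,0],[0,2,0,0,0,0],[0,2,0,0,0,0],[0,2,0,0,0,0],[0,2,0,0,0,0]]}}

```text
time_s: 12.23
position: [0.5825, 0.2799, 0.2318]
orientation: [-89.9, 0.0, -170.1]
force: [-0.1, -0.0, -4.6]
finger_gap: 0.0108
```

```bash
python3 -c "
from lev import *
st=report()
plan(st['position'],rpy(st['orientation']),[([.5802,.2948,.16],rpy([-90,0,-170]))],.02,5)
"
```

```text
[0.5825 0.2799 0.2318] [-8.9950e+01  2.0000e-02 -1.7014e+02] [-0.1  -0.02 -4.64] [ 0.02  0.02 -0.  ] 12.2333 0.0108 [-64.4  39.   55.1 104.3 -37.8  57.2 -73.6]
[173.6 532.2 109.5]
4
[[-0.01,1.79,-0.38,0.0,0.0,0.0],[0.0,1.8,-0.38,0.0,-0.1,0.0],[-0.01,1.79,-0.38,0.0,0.0,0.0],[-0.01,1.79,-0.37,-0.1,0.0,0.0]]
end [0.5802 0.2948 0.16  ] [-9.0050e+01  2.0000e-02 -1.7004e+02]
```

Emit:
{"name": "play_rows", "arguments": {"series": [[0,1.5,-0.4,0,0,0],[0,1.5,-0.4,0,0,0],[0,1.2,-0.4,0,0,0],[0,1,-0.3,0,0,0],[0,0.5,0,0,0,0],[0,0,0,0,0,0],[0,0,0,0,0,0]]}}

```text
time_s: 12.82
position: [0.5809, 0.2963, 0.1768]
orientation: [-90.0, 0.1, -170.0]
force: [0.2, 0.1, -3.2]
finger_gap: 0.0108
```

```bash
cat > ov.py <<'E'
from lev import *
from rig import robot
import sys
st=report()
cen=np.array([.5802,.2948,0])
rt=rpy(st["orientation"]); c=np.array(st["position"])+rt.apply([0,.1215,0]); r=rt*tool_for(np.zeros(3),R.identity())[1].inv()
print("caddy origin",c.round(4),r.as_euler('xyz',degrees=True).round(2))
for n,o,s in(("scene",(300,120),5),("top",(95,105),5)):
    f=robot.grab_frame(n); im=f["image"][o[1]:o[1]+130,o[0]:o[0]+130]; im=cv2.resize(im,None,fx=s,fy=s,interpolation=cv2.INTER_CUBIC)
    draw(im,frcam(f),CADDY,(c,r),(255,0,0),s,o); draw(im,frcam(f),BOARD,(cen,R.from_euler('z',10,degrees=True)),(0,200,0),s,o)
    cv2.imwrite(f"pics/{sys.argv[1]}_{n}.png",im[:600])
E
python3 ov.py a
```

```text
[0.5809 0.2963 0.1768] [-8.9990e+01  1.4000e-01 -1.7002e+02] [ 0.18  0.05 -3.25] [-0.04 -0.01  0.02] 12.8167 0.0108 [-63.4  42.5  51.7 106.  -41.8  52.5 -72. ]
[177.  548.5  54.5]
caddy origin [0.5812 0.2963 0.0553] [-0.01 -0.14  9.98]
```

View pics/a_scene.png

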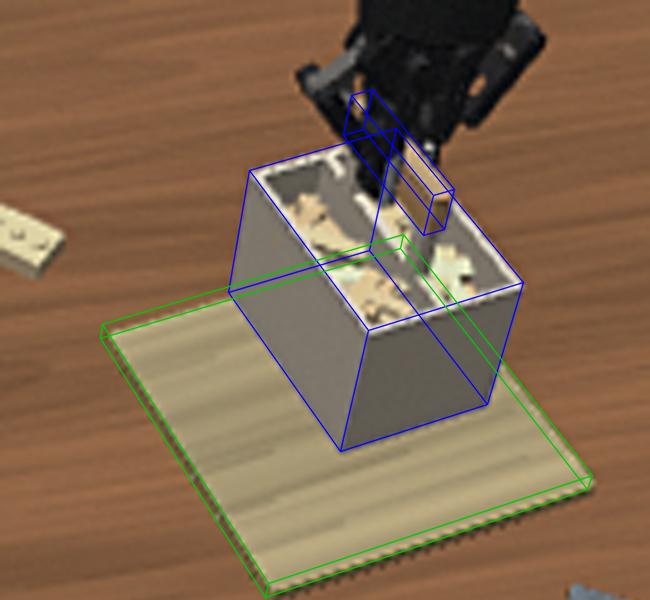

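View pics/a_top.png

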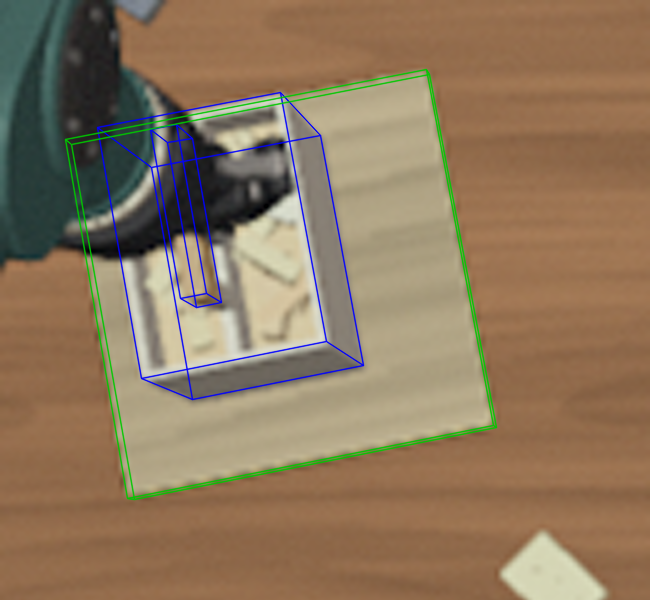

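Emit:
{"name": "play_rows", "arguments": {"series": [[0,0.6,0.1,0,0,0],[0,0.8,0,0,0,0],[0,0.8,0,0,0,0],[0,0.6,0,0,0,0],[0,0.4,0,0,0,0],[0,0.3,0,0,0,0],[0,0.2,0,0,0,0],[0,0.1,0,0,0,0],[0,0,0,0,0,0]]}}

```text
time_s: 13.67
position: [0.5808, 0.2954, 0.1384]
orientation: [-90.0, 0.1, -170.0]
force: [-0.8, -0.3, -3.1]
finger_gap: 0.0105
```

```bash
python3 -c "
from lev import *
report()"
```

```text
[0.5808 0.2954 0.1384] [-9.0010e+01  1.0000e-01 -1.7003e+02] [-0.75 -0.3  -3.09] [-0.04 -0.03 -0.07] 13.6667 0.0105 [-61.8  44.7  49.  107.4 -44.6  49.2 -69.8]
[176.6 547.7  16.1]
```

Emit:
{"name": "play_rows", "arguments": {"series": [[0,0.1,0,0,0,0],[0,0.1,0,0,0,0],[0,0.1,0,0,0,0],[0,0.1,0,0,0,0],[0,0,0,0,0,0]]}}

```text
time_s: 14.08
position: [0.5806, 0.2955, 0.1344]
orientation: [-90.0, 0.1, -170.0]
force: [-0.6, 0.4, -2.9]
finger_gap: 0.0108
```

```bash
python3 -c "
from lev import *
report()"
```

```text
[0.5806 0.2955 0.1344] [-9.0020e+01  9.0000e-02 -1.7002e+02] [-0.64  0.42 -2.86] [-0.04  0.01  0.  ] 14.0833 0.0108 [-61.6  45.   48.7 107.5 -44.9  48.8 -69.5]
[176.4 547.9  12.1]
```

Emit:
{"name": "play_rows", "arguments": {"series": [[0,0.1,0,0,0,0],[0,0,0,0,0,0],[0,0.1,0,0,0,0],[0,0,0,0,0,0]]}}

```text
time_s: 14.42
position: [0.5809, 0.2955, 0.1328]
orientation: [-90.0, 0.1, -170.0]
force: [-0.2, 0.6, -1.5]
finger_gap: 0.0108
```

```bash
python3 -c "
from lev import *
report()"
```

```text
[0.5809 0.2955 0.1328] [-9.0030e+01  1.1000e-01 -1.7003e+02] [-0.17  0.55 -1.5 ] [ 0.02  0.15 -0.05] 14.4167 0.0108 [-61.5  45.1  48.6 107.5 -45.   48.7 -69.4]
[176.7 547.8  10.5]
```

Emit:
{"name": "play_rows", "arguments": {"series": [[0,0.1,0,0,0,0],[0,0,0,0,0,0],[0,0,0,0,0,0]]}}

```text
time_s: 14.67
position: [0.5808, 0.2954, 0.1327]
orientation: [-90.1, 0.1, -170.0]
force: [-4.3, -0.6, 5.6]
finger_gap: 0.0108
```

```bash
python3 ov.py b
```

```text
[0.5808 0.2954 0.1327] [-9.0070e+01  9.0000e-02 -1.7003e+02] [-4.31 -0.58  5.62] [-0.13  0.67  0.01] 14.6667 0.0108 [-61.5  45.1  48.6 107.6 -45.1  48.7 -69.4]
[176.5 547.9  10.4]
caddy origin [0.581  0.2956 0.0112] [ 0.07 -0.09  9.97]
```

View pics/b_scene.png

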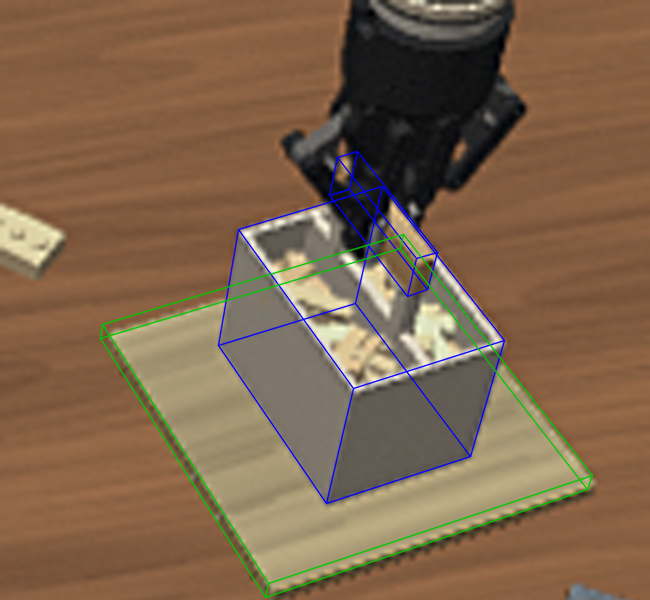

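The scene shows the caddy down on the board with its base outline around (345,400) in the crop. The board is pressing back with about 6 N. I release it now.

Emit:
{"name": "play_rows", "arguments": {"series": [[0,-0.1,0,0,0,0],[0,0,0,0,0,0],[0,0,0,0,0,0],[0,0,0,0,0,0],[0,0,0,0,0,0],[0,0,0,0,0,0]], "fingers": 100}}

```text
time_s: 15.27
position: [0.5809, 0.2955, 0.1324]
orientation: [-90.0, 0.1, -170.0]
force: [-0.4, 0.0, 0.2]
finger_gap: 0.052
```

```bash
python3 -c "
from lev import *
report('w9')"
```

```text
[0.5808 0.2955 0.1324] [-9.0010e+01  1.0000e-01 -1.7002e+02] [ 0.08  0.13 -0.93] [-0.03 -0.01 -0.04] 15.3167 0.0519 [-61.5  45.1  48.6 107.5 -45.   48.6 -69.4]
[176.5 547.7  10.1]
```

View pics/w9.png

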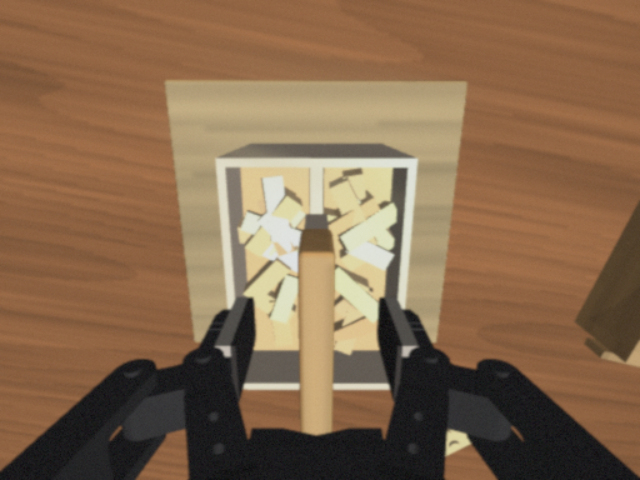

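The wrist view shows the fingers open and clear on both sides of the bar (about 238 and 398, bar at 317). The caddy sits centred and square on the board. I retreat straight up.

Emit:
{"name": "play_rows", "arguments": {"series": [[0,-0.5,0,0,0,0],[0,-1,0,0,0,0],[0,-1.5,0,0,0,0],[0,-2,0,0,0,0],[0,-2,0,0,0,0],[0,-2,0,0,0,0],[0,-2,0,0,0,0],[0,-2,0,0,0,0],[0,-2,0,0,0,0],[0,-2,0,0,0,0],[0,-1,0,0,0,0],[0,0,0,0,0,0]]}}

```text
time_s: 16.32
position: [0.5823, 0.2951, 0.3164]
orientation: [-90.1, 0.4, -170.0]
force: [0.8, 0.0, -1.2]
finger_gap: 0.0516
```

Emit:
{"name": "play_rows", "arguments": {"series": [[2,0,0,0,0,0],[2,0,0,0,0,0],[2,0,0,0,0,0],[2,0,0,0,0,0],[1,0,0,0,0,0],[0,0,0,0,0,0],[0,0,0,0,0,0]]}}

```text
time_s: 16.9
position: [0.4918, 0.2802, 0.3122]
orientation: [-90.0, 0.1, -170.0]
force: [-0.1, 0.1, -0.1]
finger_gap: 0.052
```

```bash
python3 - <<'E'
from lev import *
from rig import robot
report()
c=np.array([.5809,.2955,.012]); r=R.from_euler('z',10,degrees=True)
for n,o,s in(("scene",(300,120),5),("top",(95,105),5)):
    f=robot.grab_frame(n); cv2.imwrite(f"pics/z_{n}.png",f["image"])
    im=f["image"][o[1]:o[1]+130,o[0]:o[0]+130]; im=cv2.resize(im,None,fx=s,fy=s,interpolation=cv2.INTER_CUBIC)
    draw(im,frcam(f),CADDY,(c,r),(255,0,0),s,o)
    cv2.imwrite(f"pics/zc_{n}.png",im[:600])
E
```

```text
[0.4918 0.2802 0.3122] [-9.0030e+01  1.2000e-01 -1.6999e+02] [-0.14  0.08 -0.1 ] [0.04 0.01 0.07] 16.9 0.052 [-78.3  28.8  63.9 109.8 -29.9  60.1 -81.6]
[ 86.9 558.3 189.9]
```

View pics/z_scene.png

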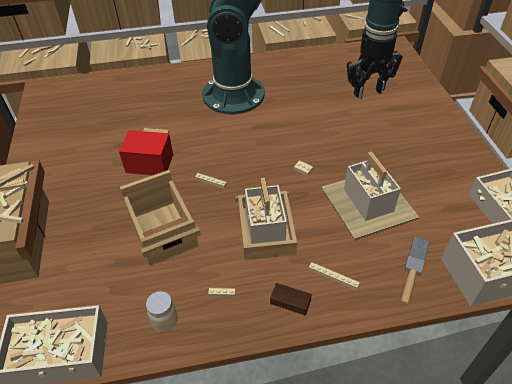

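View pics/zc_scene.png

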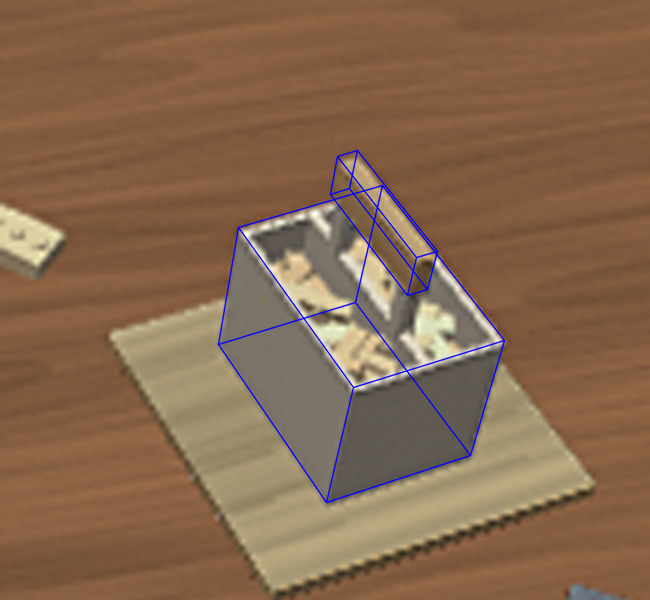

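View pics/zc_top.png

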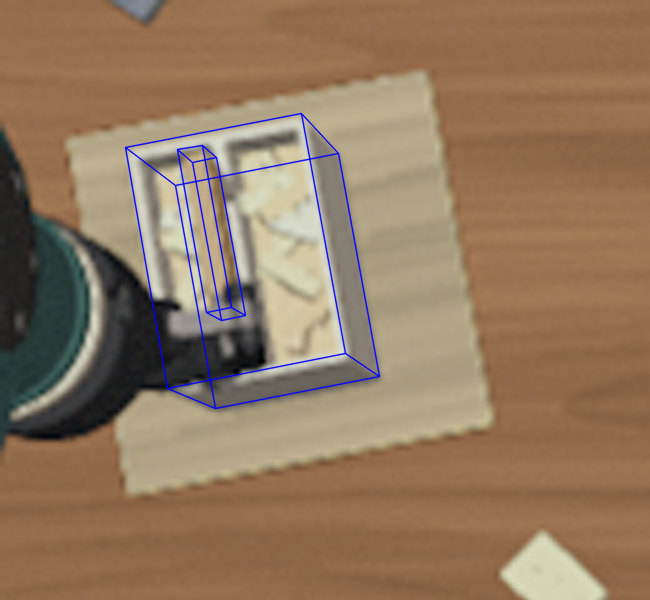

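The scene shows the caddy upright on the board around (373,190), and its model outline matches in both views. The tall crate is empty at (160,215). The spare still stands in its low crate at (266,215), where it was, and the gripper is clear of everything. I hand the job in.

```bash
python3 -c "
from rig import robot
print(robot.job_done())"
```

```text
the job is handed in; nothing more can be done
None
```

The wedged caddy now stands upright in the middle of the plywood board, and I handed the job in at about 17 s of the 45 s allowed.

I gripped its bar with the tool tilted to match the caddy's 22° lean and lifted it 5 mm. I turned it level while it was still inside the crate, then raised it straight out past the batten. I carried it about 5 cm above the spare caddy, set it down and released it.

- **Placement:** the last measurements put the caddy about 1 mm from the measured board centre, at the board's own angle and level. The model outline matches it in both the scene and top views, though the arm hid part of it in the top view.
- **Forces:** the readings I took stayed under about 8 N, and the gripper read about zero force and was clear of everything before hand-in.
- **Spare caddy and other objects:** the spare caddy, the red box and everything else are where they started, going by the final scene picture.
- **Small disagreement:** tool height and contact differed from the nominal sizes by about 2 mm, which is within the camera calibration. No check failed.

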